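# Lid the round jars

### The arm

A 6-joint arm with a two-finger parallel gripper is mounted at the origin on the work surface. World frame = base frame: x ahead of the robot, y to its left, z up, the work surface at z = 0. Lengths are in m, angles in rad, forces in N, time in s.
With the tool pointing down it reaches from about 0.3 to 0.875 m from the base axis. Payload 4.2 kg.
Tool frame: the origin (TCP) lies on the centre line of the jaws, within the pads' length; the fingertips stand 25 mm ahead of it and the grasp point (between the pads) lies 6 mm ahead of it; z points along the fingers, y is the line along which they close (so a half turn about z gives the same grasp; the last joint's range is limited). The gripper opens to 85 mm and grips with 20 to 120 N. Pads are 22 mm wide; open, the fingers measure 114 mm over their backs; the gripper's body (76 mm by 85 mm) begins 54 mm behind the grasp point. The pads swing forward as they close: fully open they stand 13 mm farther back than shut.
Start: joints at [-1.342, 0.32, 1.565, -0, 1.257, -0.02], TCP at [0.142, -0.557, 0.256] pointing down, gripper open.
Joint ranges: [-3.11, 3.11], [-0.84, 2.01], [0.21, 2.61], [-1.34, 4.49], [0.05, 2.63], [-2.56, 2.56]. Speed limits (rad/s): [2.57, 2.57, 3.14, 3.14, 3.14, 3.14].

### API

Orientations are given as [roll, pitch, yaw] about the fixed x, y, z axes, in that order (R = Rz(yaw) Ry(pitch) Rx(roll)).
In Python, from rig import * gives the robot as it stands.
- The arm moves only by the tool send_rows, never from a script. Its argument "moves" is text: rows parted by semicolons, each of 5 numbers parted by spaces: the finger opening in mm, from 0 to 85.4, then the shift along the tool's x, y, z in units of 40 mm (1.0 is 40 mm), then the turn about the tool's z in units of 5 degrees (1.0 is 5 degrees). A call has 1 to 5 rows; each row is the pose to reach, as a shift and turn from the pose commanded when the call began, along the tool's axes at that moment; what a row does not reach only later rows make up. A row lasts 1/12 s, in which the tool goes at most 41.7 mm and 7.16 degrees, less where a joint would pass 70% of its speed; a pose out of reach is approached as far as the arm can. A call with a gripper value outside its range is refused whole. The fingers move at their own pace and stop on an object; "force" is the grip in N (left out, the last holds). Time passes only in rows, so rows that repeat a pose let the fingers close. It gives the time, the measured TCP pose, the force, the opening and the grip force at its end, in the units of the state.
- state(): the state, without advancing time (a new reading comes with each control period).
- grab_frame(name): name is "side" or "top" or "wrist"; returns a dict with "image" (480x640x3 uint8, red, green, blue), "camera_matrix" (3x3 intrinsics, pixels), "dist" ([k1, k2, p1, p2, k3] as OpenCV has them; the pictures are not rectified), "world_to_cam" (4x4, takes a point from world to camera coordinates). Camera axes: x right, y down, z forward; pixel columns grow to the right and rows downward; lengths in m; the calibration is good to about 2 mm. A picture is of the moment at which its call begins. There is no depth.
- sign_off(): hands the job in; it is judged then, once.
Trained networks look in the newest picture that a camera, given by its name, has taken for a name from the list of things; names that differ only in an ending like _2 or _b are one class to them, and where a whole thing is asked for, a point or a joint stands for the part that bears it (a point fixed in the world has none). Each returns a list of dicts, best first, with "conf" (0 to 1); they miss things now and then, are a little off and sometimes report something else, mostly with a low value. They report only what shows in the picture. A call takes as long as a camera call. They do not tell look-alikes from the thing itself.
- look_for(camera, thing): "rect" ([left, top, width, height] in pixels, round what is visible of it).
- cut_out(camera, thing): "mask" (480x640 bool, what is visible of it) and "rect" ([left, top, width, height] in pixels, round what is visible of it).
- tip_of(camera, thing): "position" ([column, row] in pixels: a listed point, or the origin of a listed thing).
The state is a dict: "t": time; "q": joint angles; "joint_vel": joint speeds; "joint_torque": joint torques, N m; "ee_pos": TCP position; "eef_rot": TCP orientation; "ft_force": force on the tool from outside, world axes, zero at the start; "moment": the same for the moment, N m; "opening": finger opening in m; "grip_force": force on a finger pad.
Only numpy, scipy, OpenCV 4.12 (cv2) and the standard library are available. Lean on these libraries where they do the work, as an engineer would, in place of code of your own. Each camera call takes 0.05 s, during which the arm holds its last target. There are 200 camera calls.

### The job

Close the three round clay jars: put on each one the round lid of its own size, knob up, so that it sits level and centred on the rim. Set the lids down rather than dropping them, and leave the jars, the open square box, the square lid and the mug standing where they are.

Things in the scene. Friction and masses are not known exactly. Their poses are not given: they have to be found in the camera images.
- lid_small_knob (a point): The small round clay lid: disc 82 mm wide, 8 mm thick; below it a centred tapering plug 8 mm deep (42 mm wide at the disc, 32 at its foot); above it an upright cylindrical knob, 24 mm wide, 40 mm tall. It stands on its plug. The point is on the knob's axis (z up), 16 mm below its top, 24 above the disc, 40 above the plug's foot. Loose, about 100 g.
- lid_medium_knob (a point): The medium round clay lid: disc 106 mm wide, 8 mm thick; below it a centred tapering plug 8 mm deep (66 mm wide at the disc, 56 at its foot); above it an upright cylindrical knob, 24 mm wide, 40 mm tall. It stands on its plug. The point is on the knob's axis (z up), 16 mm below its top, 24 above the disc, 40 above the plug's foot. Loose, about 160 g.
- lid_large_knob (a point): The large round clay lid: disc 130 mm wide, 8 mm thick; below it a centred tapering plug 8 mm deep (90 mm wide at the disc, 80 at its foot); above it an upright cylindrical knob, 24 mm wide, 40 mm tall. It stands on its plug. The point is on the knob's axis (z up), 16 mm below its top, 24 above the disc, 40 above the plug's foot. Loose, about 240 g.
- jar_small_mouth (a point): The small round open clay jar, 76 mm outside diameter, wall 9 mm (mouth 58 mm), 75 mm tall, loose, about 450 g. The point is the centre of its mouth at rim height, z up. With its lid on, the disc lies on the rim, the plug inside with 8 mm to spare all round, and the lid's knob point is 32 mm above this point.
- jar_medium_mouth (a point): The medium round open clay jar, 100 mm outside diameter, wall 9 mm (mouth 82 mm), 100 mm tall, loose, about 700 g. The point is the centre of its mouth at rim height, z up. With its lid on, the disc lies on the rim, the plug inside with 8 mm to spare all round, and the lid's knob point is 32 mm above this point.
- jar_large_mouth (a point): The large round open clay jar, 124 mm outside diameter, wall 9 mm (mouth 106 mm), 85 mm tall, loose, about 900 g. The point is the centre of its mouth at rim height, z up. With its lid on, the disc lies on the rim, the plug inside with 8 mm to spare all round, and the lid's knob point is 32 mm above this point.
- lid_square_knob (a point): The square lid of the same clay: plate 100 x 100 x 8 mm with a 62 mm square plug 8 mm deep below and the same knob (24 mm diameter, 40 mm tall) above. This point is on the knob's axis, 40 mm above the plug's foot. It stands among the others; to be left alone. Axes x and y lie along its edges.
- box_square_mouth (a point): The square open clay box, 96 x 96 mm and 70 mm tall, to be left open and alone. This point is the centre of its mouth at rim height; x and y lie along its walls.
- mug_centre (a point): A clay mug with a side handle (along its +y), 80 mm in diameter, 95 mm tall, to be left alone. This point is on its axis, half-way up.
Mind the look-alikes: they are no part of the job. What is shaped like the part that bears lid_medium_knob but orange or yellow is not meant.

How it is judged:
At the end, for the whole second after the job is handed in: Each of the three round lids rests on the jar of its own size: its knob within 10 mm of the jar's axis, its knob point 28 to 36 mm above the rim centre (seated: 32), tilted less than 0.07 rad; the jars upright within 0.05 rad; lids and jars released and at rest (slower than 0.02 m/s) (horizontal distance between lid_small_knob and jar_small_mouth below 0.01 m and z of lid_small_knob in the frame of jar_small_mouth between 0.028 and 0.036 m and angle between each of lid_small_knob, lid_medium_knob, lid_large_knob's own z axis and vertical below 0.07 rad and angle between each of jar_small_mouth, jar_medium_mouth, jar_large_mouth's own z axis and vertical below 0.05 rad and linear speed of each of lid_small, jar_small, lid_medium, jar_medium, lid_large, jar_large below 0.02 m/s and horizontal distance between lid_medium_knob and jar_medium_mouth below 0.01 m and z of lid_medium_knob in the frame of jar_medium_mouth between 0.028 and 0.036 m and horizontal distance between lid_large_knob and jar_large_mouth below 0.01 m and z of lid_large_knob in the frame of jar_large_mouth between 0.028 and 0.036 m); the robot touches nothing.
It fails at once if a lid is dropped: let go more than 15 mm above its seat on its jar ((horizontal distance between lid_small_knob and jar_small_mouth below 0.03 m and z of lid_small_knob in the frame of jar_small_mouth above 0.047 m and contact force between the fingers and lid_small below 0.02 N) or (horizontal distance between lid_medium_knob and jar_medium_mouth below 0.03 m and z of lid_medium_knob in the frame of jar_medium_mouth above 0.047 m and contact force between the fingers and lid_medium below 0.02 N) or (horizontal distance between lid_large_knob and jar_large_mouth below 0.03 m and z of lid_large_knob in the frame of jar_large_mouth above 0.047 m and contact force between the fingers and lid_large below 0.02 N)).
It fails at once if a jar is pushed more than 30 mm from where it stood (distance of any of jar_small_mouth, jar_medium_mouth, jar_large_mouth from where it was at the start of the episode above 0.03 m).
It fails at once if the square lid, the square box or the mug is moved more than 20 mm (distance of any of lid_square_knob, box_square_mouth, mug_centre from where it was at the start of the episode above 0.02 m).
It also fails if it takes over 96 s, if anything falls off the work surface, if the arm or the gripper's body presses on something with over 40 N, if the wrist force passes 120 N, or if a joint passes its speed limit or range.

## Working session

There is one attempt and no reset: what is moved stays moved. The work goes in short steps, Python scripts to look and compute and a tool call to move; the robot and the scene stay as the last step left them, time stands still between calls to the robot, and variables do not carry over. Pictures are saved under pics/ and viewed, at most 14 in all, crops included, and the job is handed in when it is done.

Besides the shell and the picture viewer there is one more tool, called after "Request:" by a JSON object that holds its "name" and its "arguments", one argument or row to a line. send_rows: Moves the arm, as the interface text tells. Its arguments: {"type":"object","properties":{"moves":{"type":"string"},"force":{"type":"number"}},"required":["moves"]}

```bash
mkdir -p pics; python3 - <<'E'
from rig import *
import cv2
print(state())
names="lid_small_knob lid_medium_knob lid_large_knob jar_small_mouth jar_medium_mouth jar_large_mouth lid_square_knob box_square_mouth mug_centre".split()
for c in ("top","side"):
    f=grab_frame(c); cv2.imwrite(f"pics/{c}0.png",f["image"][:,:,::-1])
    print(c,f["camera_matrix"].tolist(),f["dist"],f["world_to_cam"].tolist())
    for n in names: print(c,n,[(round(d["conf"],2),[round(float(v)) for v in d["position"]]) for d in tip_of(c,n)][:4])
E
```

```text
{'t': 0.0, 'q': array([-1.34201130e+00,  3.20288630e-01,  1.56567013e+00, -1.11714847e-05,
        1.25741724e+00, -2.00215830e-02]), 'joint_vel': array([ 7.70546469e-04,  1.17098471e-03, -1.35371371e-04,  1.84979183e-03,
       -1.38026279e-03,  4.59059521e-05]), 'joint_torque': array([ 1.62126220e-03, -4.15520418e+01, -2.34156847e+01, -2.41876951e-04,
        8.06482276e-03,  5.81835721e-06]), 'ee_pos': array([ 0.1414792 , -0.55687335,  0.25548756]), 'eef_rot': array([-3.13980946e+00, -2.50837864e-05,  2.48810038e-01]), 'ft_force': array([ 0.15323858, -0.39230802, -0.23283991]), 'moment': array([-0.00289476, -0.0105063 , -0.05295532]), 'grip_force': 0.0, 'opening': 0.0853402303940935}
top [[500.9561781583134, 0.0, 321.9218051302443], [0.0, 500.9561781583134, 235.2809696955571], [0.0, 0.0, 1.0]] [-0.12785369  0.          0.          0.          0.        ] [[0.0194796768866091, -0.9997404170874763, 0.011816963660424945, -0.016660191916233046], [-0.9967818788559655, -0.02033853892624124, -0.07753856987794301, 0.4577890340856178], [0.07775878196553876, -0.010268508952338922, -0.996919
[... 651 characters left out ...]
6189576374, -0.014592437105139158, 0.46974084185628145], [-0.10798376712133687, 0.7372458477093817, -0.6669393271307069, 0.09364665203508261], [0.11601368583715341, -0.6569336572232433, -0.7449691233237609, 1.014660046039772], [0.0, 0.0, 0.0, 1.0]]
side lid_small_knob [(0.98, [238, 317])]
side lid_medium_knob [(0.84, [311, 367]), (0.58, [382, 456]), (0.57, [399, 376])]
side lid_large_knob [(0.88, [321, 282])]
side jar_small_mouth [(0.9, [252, 234]), (0.54, [310, 132])]
side jar_medium_mouth [(0.65, [270, 164])]
side jar_large_mouth [(0.79, [340, 213])]
side lid_square_knob [(0.76, [346, 160])]
side box_square_mouth [(0.69, [212, 424]), (0.64, [342, 213])]
side mug_centre [(0.76, [312, 131])]
```

View pics/top0.png

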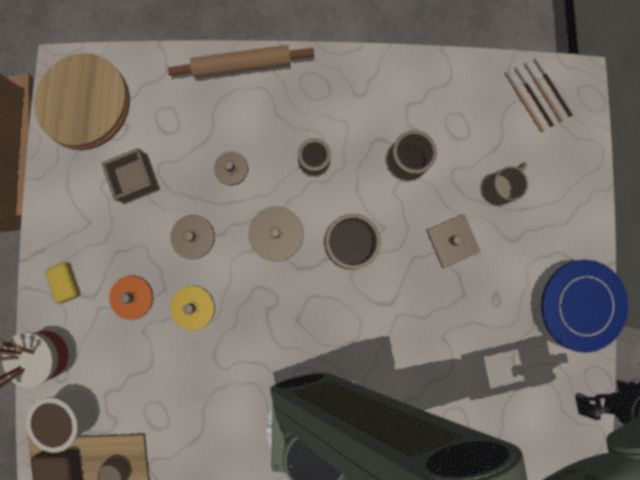

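View pics/side0.png

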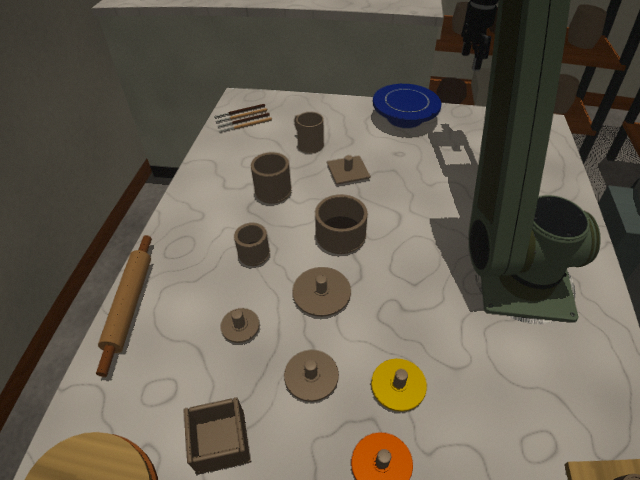

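Top view: the medium-lid candidates are orange at (125,298), yellow at (188,308) and clay at (192,235). The clay one fits, and appears at (311,367) in the side view. Small lid is at (231,166), large lid (276,231), and the jars are at (314,153), (414,150) and (353,242). I'll measure and confirm with an enlarged crop.

```bash
cat > h.py <<'E'
from rig import *
import numpy as np, cv2
def onplane(f,uv,z):
    K=np.array(f["camera_matrix"]);T=np.array(f["world_to_cam"])
    p=cv2.undistortPoints(np.array([[uv]],float),K,np.array(f["dist"]))[0,0]
    R=T[:3,:3];c=-R.T@T[:3,3];d=R.T@np.array([p[0],p[1],1]);return (c+d*(z-c[2])/d[2])[:2]
def proj(f,P):
    T=np.array(f["world_to_cam"]);r=cv2.Rodrigues(T[:3,:3])[0]
    return cv2.projectPoints(np.array(P,float).reshape(-1,3),r,T[:3,3],np.array(f["camera_matrix"]),np.array(f["dist"]))[0][:,0]
Z=dict(lid_small_knob=.040,lid_medium_knob=.040,lid_large_knob=.040,jar_small_mouth=.075,jar_medium_mouth=.1,jar_large_mouth=.085,lid_square_knob=.04,box_square_mouth=.07,mug_centre=.0475)
E
python3 - <<'E'
from h import *
for c in("top","side"):
    f=grab_frame(c)
    for n,z in Z.items():
        r=[]
        for d in tip_of(c,n): r.append((round(d["conf"],2),onplane(f,d["position"],z).round(4).tolist()))
        print(c,n,r)
    if c=="top": cv2.imwrite("pics/crop.png",cv2.resize(f["image"][190:350,90:310,::-1],None,fx=3.5,fy=3.5))
E
```

```text
top lid_small_knob [(0.7, [0.6193, 0.2109])]
top lid_medium_knob [(0.98, [0.4472, 0.3009]), (0.94, [0.2813, 0.3005]), (0.61, [0.301, 0.442])]
top lid_large_knob [(0.98, [0.4598, 0.1045])]
top jar_small_mouth [(0.9, [0.6449, 0.0135])]
top jar_medium_mouth [(0.66, [0.6486, -0.2159])]
top jar_large_mouth [(0.75, [0.4359, -0.0784])]
top lid_square_knob [(0.67, [0.4544, -0.3194])]
top box_square_mouth [(0.55, [0.5916, 0.4567])]
top mug_centre [(0.85, [0.583, -0.4439])]
side lid_small_knob [(0.71, [0.6199, 0.2197]), (0.57, [0.6623, -0.2929])]
side lid_medium_knob [(0.85, [0.2772, 0.2962]), (0.82, [0.4499, 0.3071]), (0.62, [0.3013, 0.448])]
side lid_large_knob [(0.86, [0.4671, 0.1029])]
side jar_small_mouth [(0.81, [0.633, 0.0151])]
side jar_medium_mouth [(0.83, [0.6483, -0.2129])]
side jar_large_mouth [(0.92, [0.4418, -0.0701])]
side lid_square_knob [(0.6, [0.4543, -0.3209])]
side box_square_mouth [(0.82, [0.5931, 0.4515])]
side mug_centre [(0.95, [0.5781, -0.4275])]
```

View pics/crop.png

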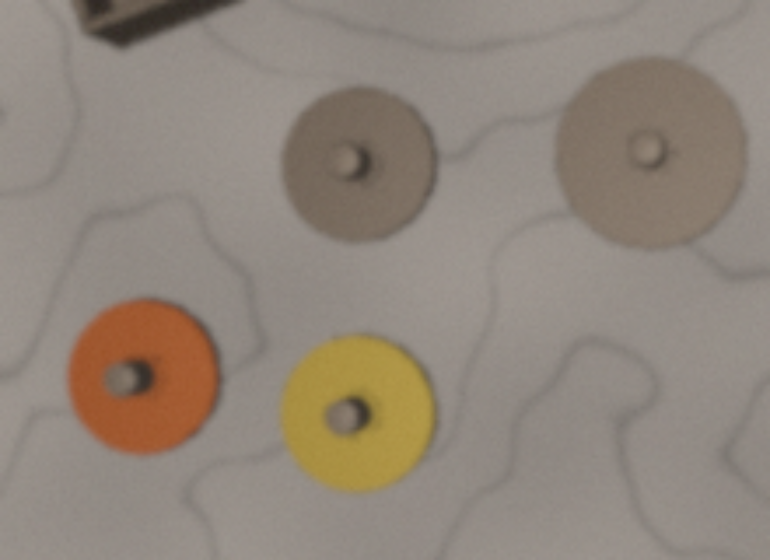

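The crop confirms it: uncoloured medium lid at crop (358,163), orange at (145,375), yellow at (358,413). Next I'll refine positions by fitting silhouettes to the masks.

```bash
cat >> h.py <<'E'
def cyl(r,z0,z1):
    a=np.linspace(0,2*np.pi,72,endpoint=False)
    return [np.c_[r*np.cos(a),r*np.sin(a),np.full(72,z)] for z in(z0,z1)]
def model(n):
    if n.startswith("jar"):
        r,h=dict(small=(.038,.075),medium=(.05,.1),large=(.062,.085))[n.split("_")[1]]
        return [np.vstack(cyl(r,0,h))]
    r=dict(small=.041,medium=.053,large=.065)[n.split("_")[1]]
    return [np.vstack(cyl(r,.008,.016)),np.vstack(cyl(.012,.016,.056))]
def sil(f,n,xy,dz=0):
    m=np.zeros((480,640),np.uint8)
    for P in model(n):
        q=proj(f,P+[xy[0],xy[1],dz]); cv2.fillConvexPoly(m,cv2.convexHull((q*16).round().astype(np.int32)),1,shift=4)
    return m>0
def fit(f,n,mask,xy,dz=0):
    xy=np.array(xy,float); c=np.argwhere(mask).mean(0)[::-1]; z=Z[n]*.4+dz
    for _ in range(6):
        s=np.argwhere(sil(f,n,xy,dz)).mean(0)[::-1]
        xy+=onplane(f,c,z)-onplane(f,s,z)
    s=sil(f,n,xy,dz); return xy,(s&mask).sum()/(s|mask).sum()
def go(t,dyaw=0):
    s=state();y=s["eef_rot"][2];d=np.array(t)-s["ee_pos"]
    print("yaw",y.round(3),"units",(np.array([d[0]*np.cos(y)+d[1]*np.sin(y),d[0]*np.sin(y)-d[1]*np.cos(y),-d[2]])/.04).round(2))
E
python3 - <<'E'
from h import *
G=dict(lid_small_knob=(.62,.215),lid_medium_knob=(.448,.303),lid_large_knob=(.463,.104),jar_small_mouth=(.639,.014),jar_medium_mouth=(.648,-.214),jar_large_mouth=(.439,-.074))
for c in("top","side"):
    f=grab_frame(c)
    for n,g in G.items():
        for d in cut_out(c,n):
            xy,i=fit(f,n,d["mask"],g)
            if np.hypot(*(xy-g))<.04: print(c,n,round(d["conf"],2),xy.round(4),round(i,3))
go((.463,.104,.2555))
E
```

```text
top lid_small_knob 0.78 [0.6173 0.215 ] 0.927
top lid_medium_knob 0.94 [0.4489 0.302 ] 0.956
top lid_large_knob 0.63 [0.4607 0.1025] 0.929
top jar_small_mouth 0.94 [0.64   0.0162] 0.934
top jar_medium_mouth 0.64 [ 0.6448 -0.2109] 0.907
top jar_large_mouth 0.78 [ 0.4412 -0.0745] 0.964
side lid_small_knob 0.82 [0.6173 0.2159] 0.864
side lid_medium_knob 0.82 [0.4483 0.3025] 0.955
side lid_large_knob 0.97 [0.4612 0.1017] 0.952
side jar_medium_mouth 0.59 [ 0.6453 -0.212 ] 0.871
side jar_large_mouth 0.83 [ 0.443  -0.0767] 0.922
yaw 0.249 units [ 11.86 -14.04   0.02]
```

Request:
{"name": "send_rows", "arguments": {
  "moves": "60 0.6 -0.7 0 0;60 1.2 -1.4 0 0;60 1.8 -2.1 0 0;60 2.4 -2.8 0 0;60 2.95 -3.5 0 0",
  "force": 40
}}

```text
t: 3.12
ee_pos: [0.222, -0.391, 0.2563]
eef_rot: [3.141, -0.0, 0.248]
ft_force: [0.9, -0.4, 0.9]
opening: 0.0595
grip_force: 0.0
```

Request:
{"name": "send_rows", "arguments": {
  "moves": "60 0.6 -0.7 0 0;60 1.2 -1.4 0 0;60 1.8 -2.1 0 0;60 2.4 -2.8 0 0;60 2.95 -3.5 0 0"
}}

```text
t: 3.53
ee_pos: [0.3019, -0.2262, 0.2566]
eef_rot: [3.141, -0.001, 0.248]
ft_force: [0.0, 0.2, -1.1]
opening: 0.0599
grip_force: 0.0
```

Request:
{"name": "send_rows", "arguments": {
  "moves": "60 0.6 -0.7 0 0;60 1.2 -1.4 0 0;60 1.8 -2.1 0 0;60 2.4 -2.8 0 0;60 2.95 -3.5 0 0"
}}

```text
t: 3.95
ee_pos: [0.3819, -0.0613, 0.2567]
eef_rot: [3.141, -0.001, 0.249]
ft_force: [0.5, -0.9, -0.8]
opening: 0.0605
grip_force: 0.0
```

Request:
{"name": "send_rows", "arguments": {
  "moves": "60 0.6 -0.7 0 0;60 1.2 -1.4 0 0;60 1.8 -2.1 0 0;60 2.4 -2.8 0 0;60 2.95 -3.5 0 0"
}}

```text
t: 4.37
ee_pos: [0.4618, 0.1037, 0.2565]
eef_rot: [3.141, -0.001, 0.249]
ft_force: [0.6, -1.5, 1.4]
opening: 0.06
grip_force: 0.0
```

```bash
python3 - <<'E'
from h import *
go((.461,.102,.047))
f=grab_frame("wrist"); cv2.imwrite("pics/w1.png",f["image"][:,:,::-1])
for z,n in((.04,"lid_large_knob"),):
    for d in tip_of("wrist",n): print(n,d["conf"],onplane(f,d["position"],z),d["position"])
    for d in cut_out("wrist",n): print(fit(f,n,d["mask"],(.461,.102)))
go((.461,.102,.047)); print(state()["ee_pos"],state()["opening"])
E
```

```text
yaw 0.249 units [-0.03  0.04  5.24]
(array([0.45896736, 0.10254099]), np.float64(0.94563956083192))
yaw 0.253 units [-0.03  0.03  5.23]
[0.46173117 0.10344517 0.25601333] 0.05977590191498496
```

View pics/w1.png

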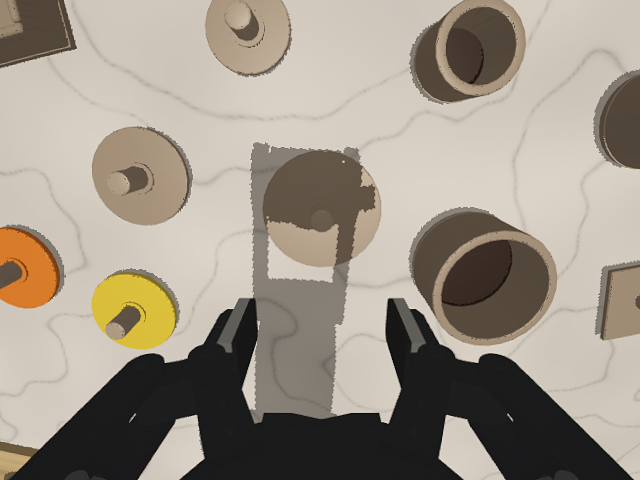

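The wrist view shows the large lid at (321,210) beneath the tool, small jar at (482,45), large jar at (494,288). Positions agree, so I descend.

Request:
{"name": "send_rows", "arguments": {
  "moves": "60 -0.04 0.03 1 0;60 -0.04 0.03 2 0;60 -0.04 0.03 3 0;60 -0.04 0.03 4 0;60 -0.04 0.03 4.6 0"
}}

```text
t: 4.93
ee_pos: [0.4572, 0.0983, 0.0694]
eef_rot: [3.141, 0.005, 0.247]
ft_force: [-0.4, -0.7, -1.2]
opening: 0.06
grip_force: 0.0
```

Request:
{"name": "send_rows", "arguments": {
  "moves": "60 0 0 0.4 0;60 0 0 0.6 0;60 0 0 0.6 0;10 0 0 0.6 0;10 0 0 0.6 0"
}}

```text
t: 5.35
ee_pos: [0.4608, 0.0999, 0.0496]
eef_rot: [3.141, -0.003, 0.248]
ft_force: [0.1, 0.2, 0.2]
opening: 0.0369
grip_force: 0.0
```

Request:
{"name": "send_rows", "arguments": {
  "moves": "10 0 0 0 0;10 0 0 0 0;10 0 0 0 0;10 0 0 0 0;10 0 0 0 0"
}}

```text
t: 5.77
ee_pos: [0.4609, 0.1004, 0.0499]
eef_rot: [3.141, -0.003, 0.249]
ft_force: [-0.6, 0.2, 6.1]
opening: 0.023
grip_force: 39.2
```

Request:
{"name": "send_rows", "arguments": {
  "moves": "10 0 0 -0.4 0;10 0 0 -1.2 0;10 0 0 -2 0;10 0 0 -3 0;10 0 0 -3.5 0"
}}

```text
t: 6.18
ee_pos: [0.4612, 0.1003, 0.1928]
eef_rot: [3.141, -0.007, 0.249]
ft_force: [0.8, 0.8, -1.3]
opening: 0.0227
grip_force: 39.8
```

Request:
{"name": "send_rows", "arguments": {
  "moves": "10 -0.3 0.8 0 0;10 -0.6 1.6 0 0;10 -0.9 2.4 0 0;10 -1.25 3.4 0 0;10 -1.55 4.15 0 0"
}}

```text
t: 6.6
ee_pos: [0.44, -0.0781, 0.1888]
eef_rot: [3.14, -0.001, 0.25]
ft_force: [1.6, 0.0, -3.0]
opening: 0.0229
grip_force: 39.9
```

Request:
{"name": "send_rows", "arguments": {
  "moves": "10 0 0 0 0;10 0 0 0 0"
}}

```text
t: 6.77
ee_pos: [0.4401, -0.0775, 0.1886]
eef_rot: [3.141, -0.0, 0.245]
ft_force: [-0.0, 0.5, -3.2]
opening: 0.0227
grip_force: 40.2
```

```bash
python3 - <<'E'
from h import *
J=(.442,-.0755)
s=state();print(s["ee_pos"],s["eef_rot"],s["opening"],s["grip_force"]);go((*J,.130))
dz=s["ee_pos"][2]-.0499
for c in("side","top","wrist"):
    f=grab_frame(c); cv2.imwrite(f"pics/p1{c}.png",f["image"][:,:,::-1])
    n="lid_large_knob"
    for d in cut_out(c,n)[:2]: print(c,n,round(d["conf"],2),fit(f,n,d["mask"],J,dz))
    for d in cut_out(c,"jar_large_mouth")[:2]: print(c,"jar",round(d["conf"],2),fit(f,"jar_large_mouth",d["mask"],J))
E
```

```text
[ 0.44008938 -0.07748511  0.18856525] [ 3.14147098e+00 -2.44709046e-04  2.45021520e-01] 0.022685024270879012 40.221349596977234
yaw 0.245 units [ 0.06 -0.04  1.46]
side lid_large_knob 0.64 (array([ 0.44075669, -0.07139568]), np.float64(0.7896786757546251))
side jar 0.62 (array([ 0.44010923, -0.05969021]), np.float64(0.6940935472857631))
top lid_large_knob 0.7 (array([ 0.40082546, -0.077696  ]), np.float64(0.2188868042526579))
top lid_large_knob 0.34 (array([ 0.62342716, -0.19344471]), np.float64(0.6339406207827261))
wrist lid_large_knob 0.93 (array([ 0.44683853, -0.07334652]), np.float64(0.7337292114659986))
wrist lid_large_knob 0.4 (array([ 0.49641784, -0.06056602]), np.float64(0.0194474872826038))
```

View pics/p1side.png

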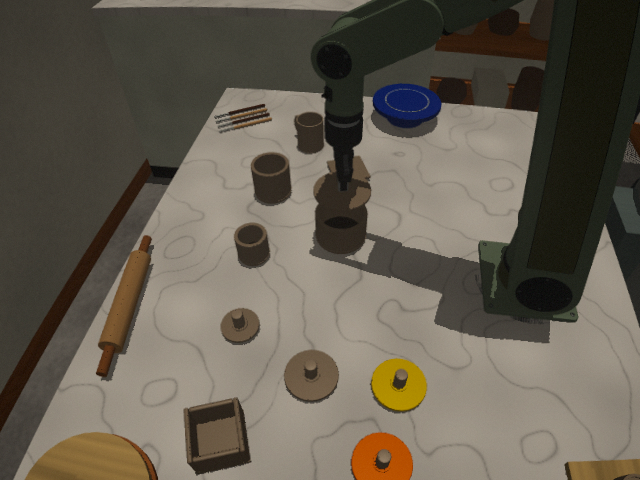

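The lid hangs level over the large jar, disc at (342,192) and jar mouth at (341,215). Lowering it.

Request:
{"name": "send_rows", "arguments": {
  "moves": "10 0.06 -0.04 0.3 0;10 0.06 -0.04 0.6 0;10 0.06 -0.04 0.9 0;10 0.06 -0.04 1.15 0;10 0.06 -0.04 1.35 0"
}}

```text
t: 7.63
ee_pos: [0.4424, -0.0735, 0.1335]
eef_rot: [-3.141, 0.001, 0.249]
ft_force: [-0.3, 1.2, -2.5]
opening: 0.0227
grip_force: 40.2
```

Request:
{"name": "send_rows", "arguments": {
  "moves": "10 0 0 0.05 0;10 0 0 0.1 0;10 0 0 0.12 0;10 0 0 0.15 0;10 0 0 0.15 0"
}}

```text
t: 8.05
ee_pos: [0.4429, -0.0739, 0.1286]
eef_rot: [3.141, -0.001, 0.249]
ft_force: [-0.5, -0.2, -3.1]
opening: 0.0228
grip_force: 40.2
```

Request:
{"name": "send_rows", "arguments": {
  "moves": "10 0 0 0.04 0;10 0 0 0.08 0;10 0 0 0.08 0"
}}

```text
t: 8.3
ee_pos: [0.443, -0.0741, 0.1268]
eef_rot: [3.141, -0.001, 0.249]
ft_force: [-3.7, -1.0, 11.0]
opening: 0.0229
grip_force: 41.7
```

Contact came at the expected seat height. Releasing and rising.

Request:
{"name": "send_rows", "arguments": {
  "moves": "40 0 0 0 0;60 0 0 0 0;60 0 0 0 0;60 0 0 0 0;60 0 0 0 0"
}}

```text
t: 8.72
ee_pos: [0.4427, -0.0739, 0.125]
eef_rot: [3.142, 0.0, 0.249]
ft_force: [-0.4, 0.7, -0.1]
opening: 0.0596
grip_force: 0.0
```

Request:
{"name": "send_rows", "arguments": {
  "moves": "60 0 0 -0.5 0;60 0 0 -1.3 0;60 0 0 -2.1 0;60 0 0 -3 0;60 0 0 -3.5 0"
}}

```text
t: 9.13
ee_pos: [0.4438, -0.0741, 0.2687]
eef_rot: [3.139, -0.005, 0.249]
ft_force: [0.8, -0.3, 0.3]
opening: 0.06
grip_force: 0.0
```

```bash
python3 - <<'E'
from h import *
for c in("side","wrist"):
    f=grab_frame(c); cv2.imwrite(f"pics/q1{c}.png",f["image"][:,:,::-1])
    n="lid_large_knob"
    for d in cut_out(c,n)[:2]: print(c,n,round(d["conf"],2),fit(f,n,d["mask"],(.442,-.075),.077))
    if c=="wrist":
      for n in("jar_small_mouth","lid_small_knob"):
        for d in cut_out(c,n)[:2]: print(c,n,round(d["conf"],2),fit(f,n,d["mask"],dict(j=(.64,.016),l=(.617,.215))[n[0]]))
s=state();print(s["ee_pos"]);go((.617,.2155,s["ee_pos"][2]))
E
```

```text
side lid_large_knob 0.58 (array([ 0.44470722, -0.07411554]), np.float64(0.9596899224806201))
wrist lid_large_knob 0.85 (array([ 0.44192982, -0.07428976]), np.float64(0.9619783810960282))
wrist jar_small_mouth 0.71 (array([0.63899082, 0.01669525]), np.float64(0.9770784770784771))
wrist jar_small_mouth 0.64 (array([ 0.57723938, -0.43376608]), np.float64(0.9377643504531722))
wrist lid_small_knob 0.81 (array([0.61426497, 0.21606755]), np.float64(0.9632690541781451))
[ 0.44171456 -0.07372876  0.26353497]
yaw 0.249 units [ 6.03 -5.93 -0.  ]
```

View pics/q1wrist.png

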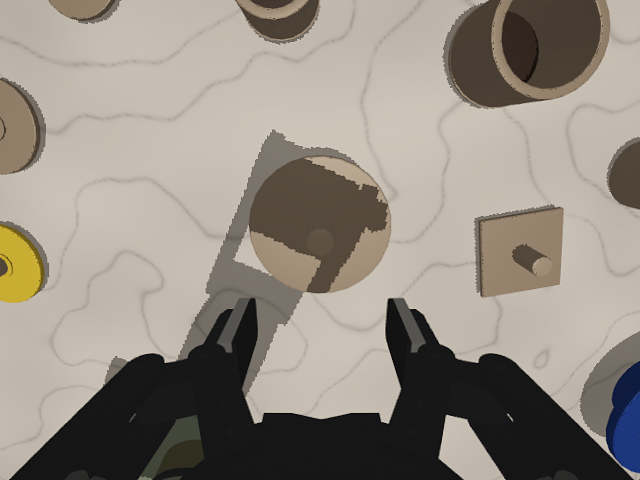

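The large lid is centred at (320,225), level, covering its jar, and fits agree within 2 mm. Now the small lid.

Request:
{"name": "send_rows", "arguments": {
  "moves": "60 0.6 -0.6 0 0;60 1.2 -1.2 0 0;60 1.8 -1.8 0 0;60 2.4 -2.4 0 0;60 3 -3 0 0"
}}

```text
t: 9.85
ee_pos: [0.5293, 0.0733, 0.2631]
eef_rot: [-3.141, 0.004, 0.249]
ft_force: [1.0, -1.5, 0.2]
opening: 0.0596
grip_force: 0.0
```

Request:
{"name": "send_rows", "arguments": {
  "moves": "60 0.6 -0.6 0 0;60 1.2 -1.2 0 0;60 1.8 -1.8 0 0;60 2.4 -2.4 0 0;60 3 -2.95 0 0"
}}

```text
t: 10.27
ee_pos: [0.6166, 0.2175, 0.2626]
eef_rot: [3.141, 0.004, 0.249]
ft_force: [-0.5, -1.1, 0.3]
opening: 0.0598
grip_force: 0.0
```

```bash
python3 - <<'E'
from h import *
f=grab_frame("wrist")
for n in("jar_small_mouth","lid_small_knob"):
    for d in cut_out("wrist",n)[:2]: print(n,round(d["conf"],2),fit(f,n,d["mask"],dict(j=(.64,.016),l=(.617,.215))[n[0]]))
print(state()["ee_pos"]);go((.6165,.2155,.05))
E
```

```text
jar_small_mouth 0.9 (array([0.63689635, 0.0141579 ]), np.float64(0.9326041974578776))
jar_small_mouth 0.33 (array([ 0.43577087, -0.14025906]), np.float64(0.17660683265778807))
lid_small_knob 0.72 (array([0.6143902 , 0.21483876]), np.float64(0.9521541950113379))
[0.61662719 0.21744644 0.2618137 ]
yaw 0.251 units [-0.02  0.05  5.3 ]
```

Request:
{"name": "send_rows", "arguments": {
  "moves": "60 -0.03 0.05 1 0;60 -0.03 0.05 2 0;60 -0.03 0.05 3 0;60 -0.03 0.05 4 0;60 -0.03 0.05 4.7 0"
}}

```text
t: 10.83
ee_pos: [0.6128, 0.2114, 0.0726]
eef_rot: [3.141, 0.007, 0.248]
ft_force: [0.2, -0.3, -0.7]
opening: 0.0601
grip_force: 0.0
```

Request:
{"name": "send_rows", "arguments": {
  "moves": "60 0 0 0.4 0;60 0 0 0.6 0;60 0 0 0.6 0;10 0 0 0.6 0;10 0 0 0.6 0"
}}

```text
t: 11.25
ee_pos: [0.6168, 0.2135, 0.0547]
eef_rot: [-3.142, -0.003, 0.248]
ft_force: [0.0, 0.1, -0.7]
opening: 0.0369
grip_force: 0.0
```

Request:
{"name": "send_rows", "arguments": {
  "moves": "10 0 0 0 0;10 0 0 0 0;10 0 0 0 0;10 0 0 0 0;10 0 0 0 0"
}}

```text
t: 11.67
ee_pos: [0.6169, 0.2139, 0.0548]
eef_rot: [3.141, -0.003, 0.249]
ft_force: [0.2, -0.1, 5.8]
opening: 0.0228
grip_force: 40.0
```

Request:
{"name": "send_rows", "arguments": {
  "moves": "10 0 0 -0.4 0;10 0 0 -1.2 0;10 0 0 -2 0;10 0 0 -3 0;10 0 0 -3.5 0"
}}

```text
t: 12.08
ee_pos: [0.6172, 0.2141, 0.1979]
eef_rot: [-3.141, -0.006, 0.249]
ft_force: [0.6, 0.6, 0.4]
opening: 0.023
grip_force: 39.7
```

Request:
{"name": "send_rows", "arguments": {
  "moves": "10 -0.1 0.7 0 0;10 -0.2 1.5 0 0;10 -0.3 2.3 0 0;10 -0.4 3.1 0 0;10 -0.55 3.9 0 0"
}}

```text
t: 12.5
ee_pos: [0.633, 0.0558, 0.1931]
eef_rot: [3.142, -0.0, 0.249]
ft_force: [0.7, 0.6, -0.6]
opening: 0.0228
grip_force: 39.7
```

Request:
{"name": "send_rows", "arguments": {
  "moves": "10 -0.1 0.6 0 0;10 -0.14 1.03 0 0;10 -0.14 1.03 0 0;10 -0.14 1.03 0 0"
}}

```text
t: 12.83
ee_pos: [0.6376, 0.0151, 0.1929]
eef_rot: [-3.141, 0.0, 0.247]
ft_force: [0.6, 0.9, -1.1]
opening: 0.0226
grip_force: 39.7
```

```bash
python3 - <<'E'
from h import *
J=(.639,.0158)
s=state();dz=s["ee_pos"][2]-.0548
for c in("side","wrist"):
    f=grab_frame(c); cv2.imwrite(f"pics/p2{c}.png",f["image"][:,:,::-1])
    n="lid_small_knob"
    for d in cut_out(c,n)[:2]: print(c,n,round(d["conf"],2),fit(f,n,d["mask"],J,dz))
s=state();print(s["ee_pos"],s["eef_rot"]);go((*J,.1218))
E
```

```text
wrist lid_small_knob 0.86 (array([0.63936821, 0.01835554]), np.float64(0.7279583875162549))
[0.63757091 0.01692159 0.19301628] [-3.14126512e+00  2.33030519e-04  2.50128571e-01]
yaw 0.25 units [0.03 0.04 1.78]
```

View pics/p2side.png

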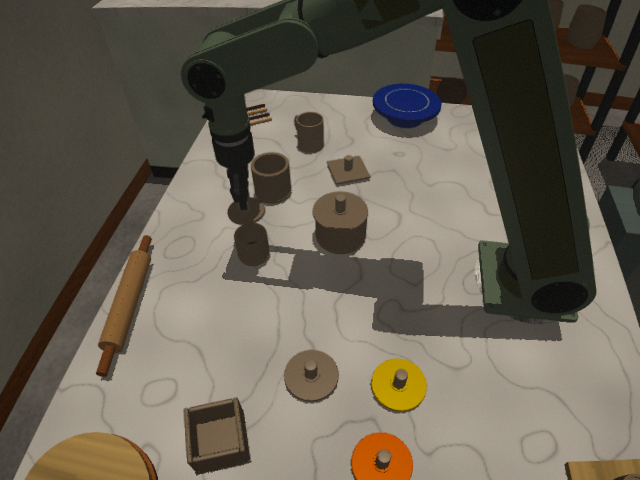

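The small lid hangs level at (245,210) above its jar mouth at (252,234), and the large lid sits well at (341,212). Lowering.

Request:
{"name": "send_rows", "arguments": {
  "moves": "10 0.03 0.02 0.4 0;10 0.03 0.02 0.8 0;10 0.03 0.02 1.2 0;10 0.03 0.02 1.45 0;10 0.03 0.02 1.62 0"
}}

```text
t: 13.45
ee_pos: [0.6385, 0.0161, 0.127]
eef_rot: [-3.141, 0.002, 0.25]
ft_force: [0.2, 0.2, -0.7]
opening: 0.0231
grip_force: 39.7
```

Request:
{"name": "send_rows", "arguments": {
  "moves": "10 0 0 0.04 0;10 0 0 0.08 0;10 0 0 0.1 0;10 0 0 0.1 0;10 0 0 0.1 0"
}}

```text
t: 13.87
ee_pos: [0.6395, 0.0152, 0.1251]
eef_rot: [3.141, -0.001, 0.249]
ft_force: [0.8, 0.2, -1.1]
opening: 0.0228
grip_force: 39.7
```

Request:
{"name": "send_rows", "arguments": {
  "moves": "10 0 0 0.03 0;10 0 0 0.06 0;10 0 0 0.08 0;10 0 0 0.08 0;10 0 0 0.08 0"
}}

```text
t: 14.28
ee_pos: [0.6395, 0.0152, 0.1222]
eef_rot: [3.141, -0.001, 0.249]
ft_force: [-0.7, -0.2, 6.0]
opening: 0.0227
grip_force: 39.8
```

Request:
{"name": "send_rows", "arguments": {
  "moves": "40 0 0 0 0;60 0 0 0 0;60 0 0 0 0;60 0 0 0 0;60 0 0 0 0"
}}

```text
t: 14.7
ee_pos: [0.639, 0.0152, 0.1208]
eef_rot: [-3.142, 0.0, 0.249]
ft_force: [0.1, 0.1, 0.8]
opening: 0.0601
grip_force: 0.0
```

Request:
{"name": "send_rows", "arguments": {
  "moves": "60 0 0 -0.5 0;60 0 0 -1.3 0;60 0 0 -2.1 0;60 0 0 -3 0;60 0 0 -3.5 0"
}}

```text
t: 15.12
ee_pos: [0.6402, 0.0153, 0.2654]
eef_rot: [3.14, -0.006, 0.249]
ft_force: [1.4, 0.4, 1.8]
opening: 0.0598
grip_force: 0.0
```

```bash
python3 - <<'E'
from h import *
for c in("side","wrist"):
    f=grab_frame(c); cv2.imwrite(f"pics/q2{c}.png",f["image"][:,:,::-1])
    n="lid_small_knob"
    for d in cut_out(c,n)[:2]: print(c,n,round(d["conf"],2),fit(f,n,d["mask"],(.639,.0155),.067))
    n="jar_medium_mouth"
    for d in cut_out(c,n)[:2]: print(c,n,round(d["conf"],2),fit(f,n,d["mask"],(.645,-.212)))
s=state();print(s["ee_pos"]);go((.4485,.3023,s["ee_pos"][2]))
E
```

```text
side lid_small_knob 0.87 (array([0.63870511, 0.01555262]), np.float64(0.8329718004338394))
side jar_medium_mouth 0.63 (array([ 0.64567647, -0.21060325]), np.float64(0.87))
side jar_medium_mouth 0.44 (array([0.44359071, 0.32319451]), np.float64(0.632112676056338))
wrist lid_small_knob 0.61 (array([0.63730182, 0.01526901]), np.float64(0.9339907746142835))
[0.63831819 0.01524137 0.25923586]
yaw 0.249 units [-2.83 -8.12 -0.  ]
```

View pics/q2wrist.png

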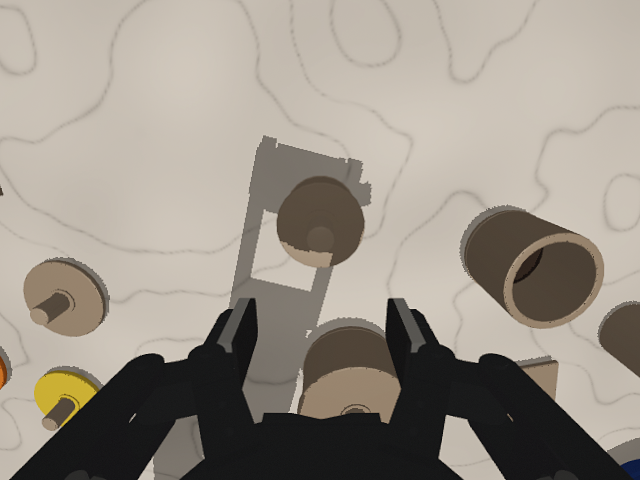

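The small lid is seated centred at (320,222). The medium clay lid is at (66,297), left of the small jar and away from yellow at (68,400). Going there.

Request:
{"name": "send_rows", "arguments": {
  "moves": "60 -0.28 -0.8 0 0;60 -0.56 -1.6 0 0;60 -0.84 -2.4 0 0;60 -1.12 -3.2 0 0;60 -1.4 -4.1 0 0"
}}

```text
t: 15.83
ee_pos: [0.5429, 0.1608, 0.2591]
eef_rot: [3.141, 0.004, 0.248]
ft_force: [0.4, 0.8, -0.3]
opening: 0.0602
grip_force: 0.0
```

Request:
{"name": "send_rows", "arguments": {
  "moves": "60 -0.28 -0.8 0 0;60 -0.56 -1.6 0 0;60 -0.84 -2.4 0 0;60 -1.12 -3.2 0 0;60 -1.43 -4.02 0 0"
}}

```text
t: 16.25
ee_pos: [0.4479, 0.3029, 0.2593]
eef_rot: [3.14, 0.003, 0.249]
ft_force: [-0.6, 0.7, -0.6]
opening: 0.06
grip_force: 0.0
```

```bash
python3 - <<'E'
from h import *
f=grab_frame("wrist"); cv2.imwrite("pics/w3.png",f["image"][:,:,::-1])
for n in("lid_medium_knob",):
    for d in cut_out("wrist",n): print(n,round(d["conf"],2),d["rect"],fit(f,n,d["mask"],(.4485,.3023)),f["image"][d["mask"]].mean(0).round())
print(state()["ee_pos"]);go((.4485,.3023,.05))
E
```

```text
lid_medium_knob 0.84 [274.1, 160.4, 96.8, 92.9] (array([0.44707765, 0.30195333]), np.float64(0.9430490261920752)) [108.  94.  79.]
lid_medium_knob 0.66 [129.4, 252.9, 91.8, 81.7] (array([0.29883661, 0.44652148]), np.float64(0.9519719544259422)) [186. 110.  45.]
lid_medium_knob 0.58 [255.2, 294.4, 79.8, 76.5] (array([0.27959797, 0.29444496]), np.float64(0.9048355899419729)) [168. 144.  50.]
[0.4462393  0.30509181 0.25938708]
yaw 0.254 units [0.04 0.08 5.23]
```

View pics/w3.png

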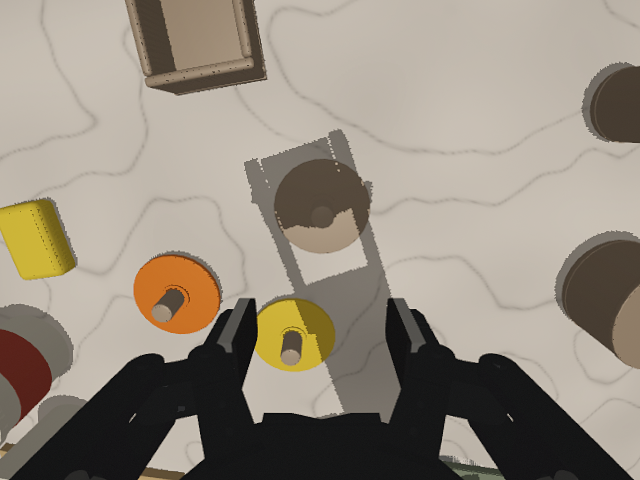

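The clay medium lid is under the tool at (322,206), with yellow at (294,335) and orange at (177,293) clear of it. Descending.

Request:
{"name": "send_rows", "arguments": {
  "moves": "60 0.01 0.04 1 0;60 0.01 0.04 2 0;60 0.01 0.04 3 0;60 0.01 0.04 4 0;60 0.01 0.04 4.7 0"
}}

```text
t: 16.77
ee_pos: [0.4483, 0.2985, 0.0687]
eef_rot: [3.139, 0.006, 0.249]
ft_force: [0.2, -0.4, 1.3]
opening: 0.0602
grip_force: 0.0
```

Request:
{"name": "send_rows", "arguments": {
  "moves": "60 0 0 0.4 0;60 0 0 0.6 0;60 0 0 0.6 0;10 0 0 0.6 0;10 0 0 0.6 0"
}}

```text
t: 17.18
ee_pos: [0.4511, 0.301, 0.0501]
eef_rot: [-3.141, -0.002, 0.249]
ft_force: [1.1, -0.1, 0.3]
opening: 0.0366
grip_force: 0.0
```

Request:
{"name": "send_rows", "arguments": {
  "moves": "10 0 0 0 0;10 0 0 0 0;10 0 0 0 0;10 0 0 0 0;10 0 0 0 0"
}}

```text
t: 17.6
ee_pos: [0.4512, 0.3013, 0.0506]
eef_rot: [-3.141, -0.003, 0.249]
ft_force: [0.2, 0.8, 5.8]
opening: 0.0231
grip_force: 39.6
```

Request:
{"name": "send_rows", "arguments": {
  "moves": "10 0 0 -0.5 0;10 0 0 -1.4 0;10 0 0 -2.4 0;10 0 0 -3.4 0;10 0 0 -4.2 0"
}}

```text
t: 18.02
ee_pos: [0.4502, 0.3007, 0.2201]
eef_rot: [-3.141, -0.002, 0.249]
ft_force: [1.0, 0.5, -1.9]
opening: 0.0228
grip_force: 39.5
```

Request:
{"name": "send_rows", "arguments": {
  "moves": "10 0.1 0.8 0 0;10 0.2 1.7 0 0;10 0.3 2.6 0 0;10 0.4 3.6 0 0;10 0.53 4.54 0 0"
}}

```text
t: 18.43
ee_pos: [0.5151, 0.1281, 0.2172]
eef_rot: [3.141, 0.001, 0.25]
ft_force: [1.0, 0.5, -1.5]
opening: 0.0228
grip_force: 39.7
```

Request:
{"name": "send_rows", "arguments": {
  "moves": "10 0.1 0.9 0 0;10 0.2 1.8 0 0;10 0.3 2.7 0 0;10 0.4 3.6 0 0;10 0.53 4.54 0 0"
}}

```text
t: 18.85
ee_pos: [0.5803, -0.0425, 0.217]
eef_rot: [-3.141, 0.001, 0.249]
ft_force: [1.0, 0.2, -2.0]
opening: 0.0226
grip_force: 39.7
```

Request:
{"name": "send_rows", "arguments": {
  "moves": "10 0.1 0.9 0 0;10 0.2 1.8 0 0;10 0.3 2.7 0 0;10 0.4 3.6 0 0;10 0.53 4.54 0 0"
}}

```text
t: 19.27
ee_pos: [0.6457, -0.2131, 0.2168]
eef_rot: [-3.141, 0.001, 0.249]
ft_force: [1.0, 1.0, -2.6]
opening: 0.0229
grip_force: 39.7
```

```bash
python3 - <<'E'
from h import *
J=(.6455,-.2115)
s=state();dz=s["ee_pos"][2]-.0506
for c in("side","wrist"):
    f=grab_frame(c); cv2.imwrite(f"pics/p3{c}.png",f["image"][:,:,::-1])
    n="lid_medium_knob"
    for d in cut_out(c,n)[:3]: print(c,n,round(d["conf"],2),fit(f,n,d["mask"],J,dz))
    n="jar_medium_mouth"
    for d in cut_out(c,n)[:2]: print(c,n,round(d["conf"],2),fit(f,n,d["mask"],J))
s=state();print(s["ee_pos"],s["eef_rot"]);go((.6475,-.211,.1426))
E
```

```text
side lid_medium_knob 0.93 (array([ 0.64115876, -0.2054341 ]), np.float64(0.7029972752043597))
side lid_medium_knob 0.77 (array([0.31094383, 0.50178412]), np.float64(0.7579754601226993))
side lid_medium_knob 0.6 (array([0.2961601 , 0.37348178]), np.float64(0.5830315571650284))
side jar_medium_mouth 0.81 (array([ 0.64543453, -0.21113311]), np.float64(0.899947061937533))
wrist lid_medium_knob 0.62 (array([ 0.64893731, -0.21314329]), np.float64(0.7082771636559719))
wrist jar_medium_mouth 0.88 (array([ 0.68157147, -0.1996213 ]), np.float64(0.1780855647891659))
wrist jar_medium_mouth 0.26 (array([ 0.43357564, -0.0370578 ]), np.float64(0.382303718256567))
[ 0.64538122 -0.21067629  0.21676822] [-3.14042957e+00  1.04387976e-03  2.49298805e-01]
yaw 0.249 units [0.05 0.02 1.85]
```

View pics/p3side.png

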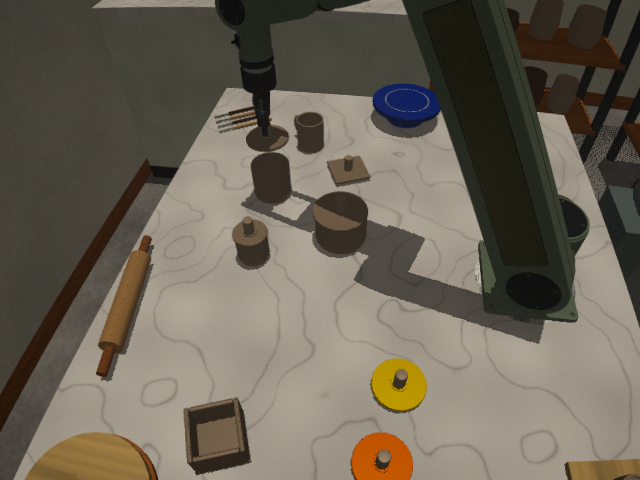

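The medium lid hangs level at (267,137) above its jar (271,165). Small lid is seated at (250,240), large at (341,210). Lowering.

Request:
{"name": "send_rows", "arguments": {
  "moves": "10 0.03 0 0.4 0;10 0.03 0 0.8 0;10 0.03 0 1.2 0;10 0.03 0 1.5 0;10 0.03 0 1.7 0"
}}

```text
t: 19.98
ee_pos: [0.6464, -0.2098, 0.1478]
eef_rot: [-3.14, 0.002, 0.25]
ft_force: [-0.1, -0.4, -0.8]
opening: 0.0227
grip_force: 39.9
```

Request:
{"name": "send_rows", "arguments": {
  "moves": "10 0 0 0.03 0;10 0 0 0.06 0;10 0 0 0.08 0;10 0 0 0.08 0;10 0 0 0.08 0"
}}

```text
t: 20.4
ee_pos: [0.6476, -0.2115, 0.1468]
eef_rot: [3.141, -0.001, 0.249]
ft_force: [0.1, 0.3, -1.7]
opening: 0.0228
grip_force: 39.9
```

Request:
{"name": "send_rows", "arguments": {
  "moves": "10 0 0 0.03 0;10 0 0 0.06 0;10 0 0 0.09 0;10 0 0 0.1 0;10 0 0 0.1 0"
}}

```text
t: 20.82
ee_pos: [0.6472, -0.2115, 0.1427]
eef_rot: [3.141, -0.0, 0.249]
ft_force: [-2.2, 0.1, 2.9]
opening: 0.0228
grip_force: 40.5
```

Contact at seat height. Releasing, rising and moving clear.

Request:
{"name": "send_rows", "arguments": {
  "moves": "40 0 0 0 0;60 0 0 0 0;60 0 0 0 0;60 0 0 0 0;60 0 0 0 0"
}}

```text
t: 21.23
ee_pos: [0.6472, -0.2113, 0.1417]
eef_rot: [-3.142, 0.0, 0.249]
ft_force: [0.2, 0.1, 0.5]
opening: 0.0599
grip_force: 0.0
```

Request:
{"name": "send_rows", "arguments": {
  "moves": "60 0 0 -0.5 0;60 0 0 -1.3 0;60 0 0 -2.1 0;60 0 0 -3 0;60 0 0 -3.5 0"
}}

```text
t: 21.65
ee_pos: [0.6481, -0.2116, 0.2865]
eef_rot: [3.138, -0.005, 0.249]
ft_force: [0.9, -0.2, 0.6]
opening: 0.0601
grip_force: 0.0
```

Request:
{"name": "send_rows", "arguments": {
  "moves": "60 0 0.8 0 0;60 0 1.7 0 0;60 0 2.5 0 0;60 0 3.3 0 0;60 0 4.1 0 0"
}}

```text
t: 22.07
ee_pos: [0.6877, -0.3717, 0.2819]
eef_rot: [3.142, -0.0, 0.249]
ft_force: [0.8, -0.0, -0.4]
opening: 0.0598
grip_force: 0.0
```

```bash
python3 - <<'E'
from h import *
L=dict(small=((.639,.0155),.067),medium=((.6455,-.2115),.092),large=((.4425,-.0745),.077))
for c in("side","top"):
    f=grab_frame(c); cv2.imwrite(f"pics/e{c}.png",f["image"][:,:,::-1])
    for k,(g,z) in L.items():
        for n,dz in((f"lid_{k}_knob",z),(f"jar_{k}_mouth",0)):
            for d in cut_out(c,n):
                xy,i=fit(f,n,d["mask"],g,dz)
                if np.hypot(*(xy-g))<.05: print(c,n,round(d["conf"],2),xy.round(4),round(i,2))
im=cv2.imread("pics/eside.png")[110:290,200:420]; cv2.imwrite("pics/ecrop.png",cv2.resize(im,None,fx=3.3,fy=3.3,interpolation=cv2.INTER_CUBIC))
print(state()["ee_pos"])
E
```

```text
side lid_small_knob 0.57 [0.6392 0.0153] 0.91
side jar_small_mouth 0.91 [0.6265 0.0437] 0.4
side lid_medium_knob 0.89 [ 0.6456 -0.2106] 0.84
side jar_medium_mouth 0.83 [ 0.6348 -0.1761] 0.5
side lid_large_knob 0.72 [ 0.4446 -0.0744] 0.94
side jar_large_mouth 0.84 [ 0.4339 -0.0261] 0.32
top lid_small_knob 0.89 [0.64   0.0146] 0.94
top jar_small_mouth 0.63 [0.6046 0.0112] 0.11
top lid_medium_knob 0.92 [ 0.6461 -0.2129] 0.93
top jar_medium_mouth 0.62 [ 0.6112 -0.1833] 0.18
top lid_large_knob 0.82 [ 0.45  -0.062] 0.72
[ 0.68760509 -0.36977775  0.28231108]
```

View pics/ecrop.png

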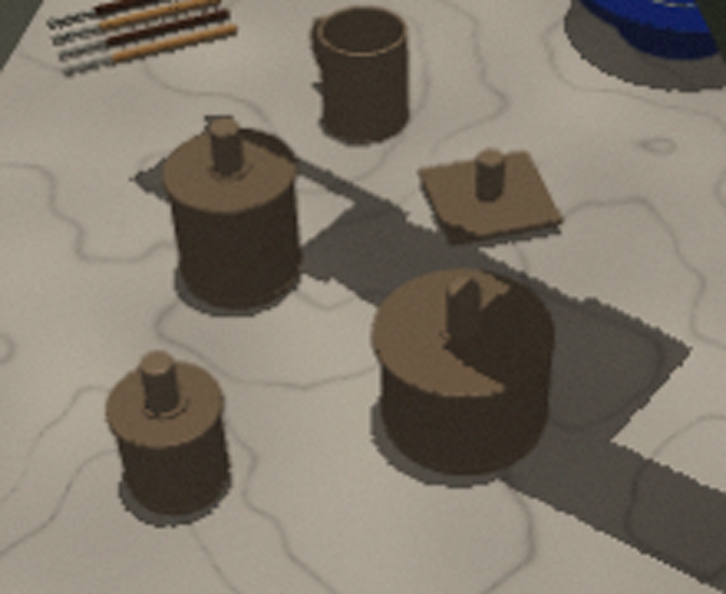

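View pics/etop.png

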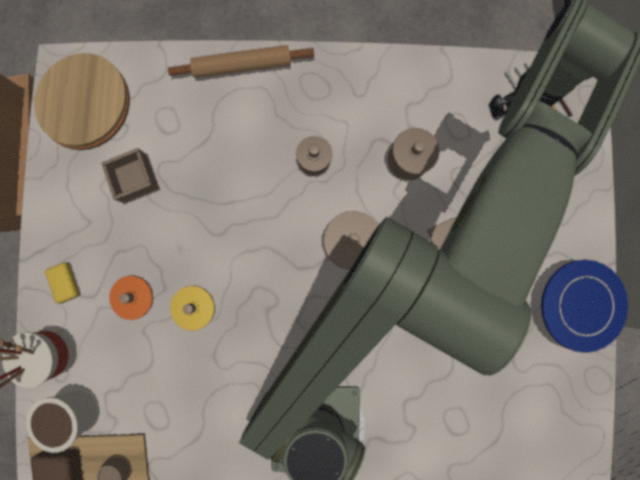

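The crop shows all three lids level and centred, with knobs at (225,145), (160,380) and (463,305). The mug and square lid are untouched, and the arm is clear. Handing in.

```bash
python3 -c "
from rig import *
print(sign_off())"
```

```text
the job is handed in; nothing more can be done
None
```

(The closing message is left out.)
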